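# Load a carving blank under the spring hold-down

### The arm

A 6-joint arm with a two-finger parallel gripper is mounted at the origin on the work surface. World frame = base frame: x ahead of the robot, y to its left, z up, the work surface at z = 0. Lengths are in m, angles in rad, forces in N, time in s.
With the tool pointing down it reaches from about 0.35 to 0.975 m from the base axis. Payload 4.9 kg.
Tool frame: the origin (TCP) lies at the very end of the fingers, on their centre line; the grasp point (between the pads) lies ctrl.grip_point_offset behind it (ctrl.grip_point_offset is the distance from the TCP to the grasp point, in m); z points along the fingers, y is the direction in which the jaws open and shut (so a half turn about z gives the same grasp; the last joint's range is limited). The gripper opens to 85 mm and grips with 20 to 120 N. Pads are 22 mm wide; open, the fingers measure 114 mm over their backs; the gripper's body (76 mm by 85 mm) begins 54 mm behind the grasp point. The pads swing forward as they close: fully open they stand 13 mm farther back than shut.
Start: joints at [1.157, 0.053, 1.613, -0, 1.476, -0.119], TCP at [0.182, 0.598, 0.231] pointing down, gripper open.
Joint ranges: [-3.01, 3.01], [-1.01, 2.22], [0.06, 2.58], [-1.02, 4.17], [0.09, 2.62], [-3.14, 3.14]. Speed limits (rad/s): [2.57, 2.57, 3.14, 3.14, 3.14, 3.14].

### API

Orientations are given as a rotation vector (axis times angle).
In Python, from station import ctrl gives the robot as it stands. The module is installed in compiled form; this text tells all that it offers.
- The arm moves only by the shell command python3 -m creep 'ROWS' [FORCE]. ROWS is JSON, a list of rows, each a list of 5 numbers: the closure in counts, from 0 (fully open) to 255 (shut), then the shift along the tool's x, y, z in mm, then the turn about the tool's z in rad. A call has 1 to 12 rows; each row is the pose to reach, as a shift and turn from the pose commanded when the call began, along the tool's axes at that moment; what a row does not reach only later rows make up. A row lasts 1/12 s, in which the tool goes at most 41.7 mm and 7.16 degrees, less where a joint would pass 70% of its speed; a pose out of reach is approached as far as the arm can. A call with a gripper value outside its range is refused whole. The fingers move at their own pace and stop on an object; FORCE is the grip in N (left out, the last holds). Time passes only in rows, so rows that repeat a pose let the fingers close. It gives the time, the measured TCP pose, the force and the opening at its end, in the units of the state.
- ctrl.get_obs(): the state, without advancing time (a new reading comes with each control period).
- ctrl.get_image(name): name is "side" or "top" or "wrist"; returns the picture (420x560x3 uint8, red, green, blue); there is no depth.
- ctrl.calibration(name): a dict with "fx", "fy", "cx", "cy" (pixels), "R" (3x3) and "t" (3): a world point X has camera coordinates R X + t. Camera axes: x right, y down, z forward; pixel columns grow to the right and rows downward; lengths in m; the calibration is good to about 2 mm. The wrist camera is an equidistant fisheye: a pixel r from the principal point sees the ray r / f radians off the axis. A picture is of the moment at which its call begins: read the wrist's pose just before it. calibration takes no time and is no camera call; for the wrist camera it gives the pose at the moment of the call.
- ctrl.finish_job(): hands the job in, once; it reports no verdict.
Trained networks look in the newest picture that a camera, given by its name, has taken for a name from the list of things; names that differ only in an ending like _2 or _b are one class to them, and where a whole thing is asked for, a point or a joint stands for the part that bears it (a point fixed in the world has none). Each returns a list of dicts, best first, with "conf" (0 to 1); they miss things now and then, are a little off and sometimes report something else, mostly with a low value. They report only what shows in the picture. A call takes as long as a camera call. They do not tell look-alikes from the thing itself.
- ctrl.boxes_of(camera, label): "rect" ([left, top, width, height] in pixels, round what is visible of it).
- ctrl.outline_of(camera, label): "mask" (420x560 bool, what is visible of it) and "rect" ([left, top, width, height] in pixels, round what is visible of it).
The state is a dict: "t": time; "q": joint angles; "dq": joint speeds; "effort": joint torques, N m; "tool_pos": TCP position; "tool_rot": TCP orientation; "contact_force": force on the tool from outside, world axes, zero at the start; "wrist_torque": the same for the moment, N m; "opening": finger opening in m.
Only numpy, scipy, OpenCV 4.12 (cv2) and the standard library are available. Lean on these libraries where they do the work, as an engineer would, in place of code of your own. Each camera call takes 0.05 s, during which the arm holds its last target. There are 200 camera calls.

### The job

Load the flat wooden blank into the carving board without picking it up: press the spring clip's paddle down with one fingertip and, keeping it down, push the blank along the channel under the raised nose with the other fingertip until it is against the end stop. Only then let the clip come down on the blank, and move clear. Do not grip, lift or tip the blank, and leave the jar, the offcut and the finial where they stand.

Things in the scene. Friction and masses are not known exactly. Their poses are not given: they have to be found in the camera images.
- board: Dark wooden carving board fixed to the bench, 220 (x) x 160 (y from -50 to +110) x 18 mm (13 under the paddle, y over 48). Origin: at bench height, on the channel's centreline, midway along. x runs along the channel towards the end stop, y towards the paddle, z up. Deck (top) at z 18. Channel 64 mm wide (y -32 to +32) between guide strips 8 mm high, 13 wide, x -100 to +85.
- stop (a point): Foot of the end stop's face: board x +85, y 0, z 18 mm. The stop is a wooden block across the channel, 20 mm high, 90 wide.
- shaft (a point): Middle of the clip's 8 mm steel shaft, which lies along board x at y +40, z 30 mm, between the channel and the paddle, in two ears (x -97 and +79) whose tops are 40 mm above the bench.
- nose (a point): Underside of the clip's nose, a steel tip 16 mm (x +45 to +61 of the board) x 10 mm over the channel's centreline, on an arm that crosses from the shaft above the blank. 2 mm above the deck when the clip is shut, about 17 mm when the paddle is level.
- clip (a joint): Clip angle about its shaft, rad: 0 shut, grows as the paddle is pressed down, 0.38 paddle level, 0.42 fully down (at its stop); springs back when let go. Below about 0.27 the nose blocks the blank; resting on the blank it reads about 0.25. Pressed at board y 75 it takes about 3 N to start and 8 N fully down; 0.32 to 0.40 is well open.
- paddle (a point): Centre of the top of the clip's flat steel paddle, 115 mm (board x -90 to +25) x 52 mm, outside the channel. Shut: slopes up 0.38 rad outwards, centre at board y 76, z 36 mm. Pressed level: centre at y 76, top 22 mm above the bench (4 above the deck; 1.5 mm lower at its stop), usable y 55 to 100. Same height all along x: a fingertip can slide along it.
- blank: Flat pale-wood blank 80 (x) x 60 (y) x 12 mm thick, about 40 g, loose on the deck in the channel, short of the nose. Origin: centre of its underside; x along the channel. Against the end stop its origin is at board x +45 mm, its near end at x +5, and the nose is over it.
- jar: Bystander, loose near the board, to be left alone: squat glass jar with a cap, 56 mm diameter, 68 mm tall. Origin: centre of its underside.
- offcut: Bystander, loose near the board, to be left alone: wooden offcut block 42 x 42 mm, 60 mm tall. Origin: centre of its underside.
- finial: Bystander, loose near the board, to be left alone: turned dark-wood finial, 46 mm diameter at the foot, 67 mm tall. Origin: centre of its underside.
Not all that is in view belongs to the job. Of the things shaped like the blank, the wood one is meant.

How it is judged:
On the way, in this order (a step that is already met when the one before it is completed fails the run):
1. the clip's paddle is pressed down (clip angle above 0.30 rad) with the blank still short of the nose (value of joint clip above 0.3 rad and x of blank in the frame of board below 0.012 m), for 0.1 s.
2. the blank is against the end stop (gap under 4 mm) while the clip is still held open (above 0.30 rad) (x of blank in the frame of board above 0.041 m and value of joint clip above 0.3 rad), for 0.1 s.
At the end, for the whole second after the job is handed in: The blank lies flat in the channel within 4 mm of the end stop, straight to 0.1 rad and at rest, with the clip let go and its nose resting on the blank (0.21 to 0.285 rad); jar, offcut and finial are upright within 30 mm of where they were (x of blank in the frame of board above 0.041 m and z of blank in the frame of board between 0.015 and 0.021 m and y of blank in the frame of board between -0.006 and 0.006 m and angle between the x axis of blank and the x axis of board, either way round below 0.1 rad and value of joint clip between 0.21 and 0.285 rad and linear speed of blank below 0.01 m/s and distance of each of jar, offcut, finial from where it was at the start of the episode below 0.03 m and angle between each of jar, offcut, finial's own z axis and vertical below 0.3 rad); the robot touches nothing.
It fails at once if the blank is lifted more than 7 mm off the deck or tipped by more than 0.25 rad (z of blank in the frame of board above 0.025 m or angle between blank's own z axis and vertical above 0.25 rad).
It fails at once if the clip is let go before the blank is home (x of blank in the frame of board between 0.012 and 0.036 m and value of joint clip below 0.262 rad).
It fails at once if the jar, the offcut or the finial is moved more than 30 mm or knocked over (distance of any of jar, offcut, finial from where it was at the start of the episode above 0.03 m or angle between any of jar, offcut, finial's own z axis and vertical above 0.3 rad).
It also fails if it takes over 53 s, if anything falls off the work surface, if the arm or the gripper's body presses on something with over 40 N, if the wrist force passes 120 N, or if a joint passes its speed limit or range.

## Working session

There is one attempt and no reset: what is moved stays moved. The work goes in short steps, Python scripts to look and compute and a shell command to move; the robot and the scene stay as the last step left them, time stands still between calls to the robot, and variables do not carry over. Pictures are saved under pics/ and viewed, about 8 in all and at most 12, crops included, and the job is handed in when it is done.

```bash
mkdir -p pics
python3 - <<'E'
from station import ctrl
import cv2,numpy as np
o=ctrl.get_obs();print(o)
print(ctrl.grip_point_offset)
for n in("top","side"):
    im=ctrl.get_image(n);cv2.imwrite(f"pics/{n}0.png",im[:,:,::-1])
    for l in("board","blank","paddle","jar","offcut","finial"):
        print(n,l,[(round(b["conf"],2),b["rect"]) for b in ctrl.boxes_of(n,l)][:3])
    c=ctrl.calibration(n);print(c)
E
```

```text
{'t': 0.0, 'q': array([ 1.15698090e+00,  5.33311758e-02,  1.61429967e+00,  2.72077786e-05,
        1.47596025e+00, -1.18984519e-01]), 'dq': array([-0.00017797, -0.00100666,  0.00036264,  0.00081465,  0.0002415 ,
       -0.0003677 ]), 'effort': array([-6.35171250e-05, -3.93685949e+01, -3.70175779e+01, -3.72982925e-06,
        6.91266774e-03,  1.29216360e-05]), 'tool_pos': array([0.18134594, 0.59747162, 0.23007553]), 'tool_rot': array([-4.61366487e-01, -3.10697067e+00,  3.01668044e-03]), 'contact_force': array([-0.8071911 ,  0.20887767, -0.6673523 ]), 'wrist_torque': array([-0.00741023,  0.02031437,  0.02214763]), 'opening': 0.0851790402275978}
0.0187
top board [(0.58, [262.4, 158.2, 94.0, 115.8])]
top blank [(0.77, [310.8, 196.9, 32.9, 41.0]), (0.77, [348.4, 297.7, 38.4, 49.5]), (0.71, [199.2, 134.8, 45.2, 41.4])]
top paddle [(0.55, [266.4, 174.0, 63.7, 80.2])]
top jar [(0.73, [308.4, 96.5, 28.2, 39.3])]
top offcut [(0.88, [390.9, 227.7, 39.4, 28.1])]
top finial [(0.88, [400.5, 159.2, 26.0, 28.5])]
{'fx': 393.6828565172442, 'fy': 393.6828565172442, 'cx': 277.1658228720054, 'cy': 211.1
[... 185 characters left out ...]
906 ,  0.55962817,  0.73619152])}
side board [(0.84, [220.3, 185.4, 115.4, 67.5])]
side blank [(0.95, [244.2, 258.0, 50.1, 29.9]), (0.87, [358.8, 198.8, 38.7, 19.7]), (0.79, [174.5, 248.3, 50.9, 35.1])]
side paddle [(0.86, [249.2, 199.4, 67.7, 29.6])]
side jar [(0.77, [192.8, 179.5, 26.1, 34.8])]
side offcut [(0.96, [309.6, 160.8, 27.6, 27.5])]
side finial [(0.62, [264.7, 154.5, 17.0, 27.6])]
{'fx': 421.30497266832754, 'fy': 421.30497266832754, 'cx': 277.99096588820095, 'cy': 216.0931944454451, 'R': array([[-0.96773388, -0.25091519, -0.0230805 ],
       [-0.11893059,  0.53559833, -0.83605618],
       [ 0.22214107, -0.80633491, -0.54815814]]), 't': array([0.53497083, 0.12071778, 0.78761957])}
```

Run:
```python
import cv2,numpy as np
t=cv2.imread("pics/top0.png");s=cv2.imread("pics/side0.png")
cv2.imwrite("pics/a.png",cv2.resize(t[80:360,180:450],None,fx=2.15,fy=2.15,interpolation=cv2.INTER_CUBIC))
cv2.imwrite("pics/b.png",cv2.resize(s[130:310,150:420],None,fx=2.9,fy=2.9,interpolation=cv2.INTER_CUBIC))
```

```text
(no output)
```

View pics/a.png

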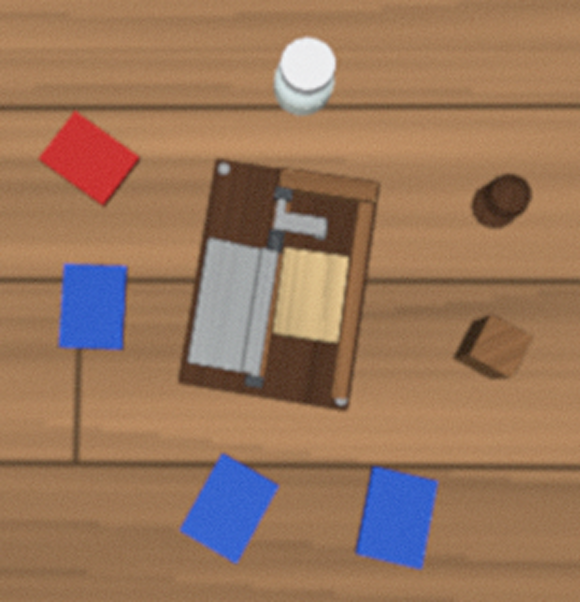

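View pics/b.png

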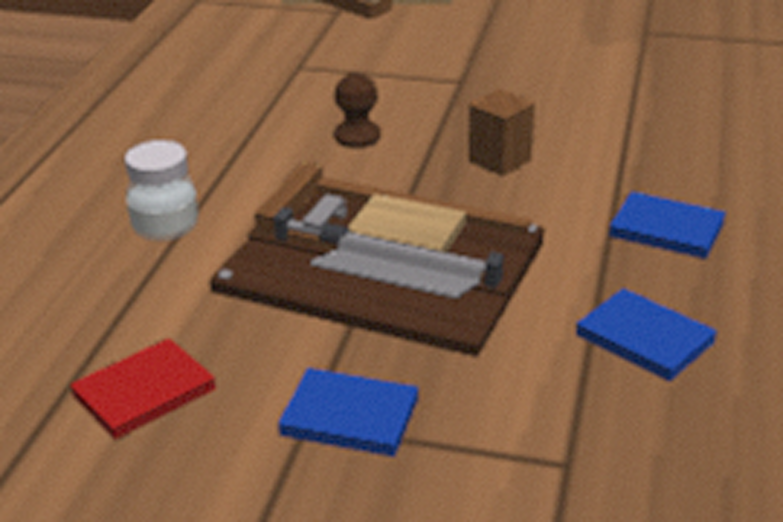

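Both views show the same layout. The pale-wood blank lies in the channel at crop a (311,295). The red plate and three blue plates outside the board are look-alikes; only the one in the channel is wood. Next I'll fit the board pose from its corners in both views.

```bash
cat > h.py <<'E'
import numpy as np
from station import ctrl
from scipy.optimize import least_squares
def proj(c,X):
    p=(np.asarray(c["R"])@np.atleast_2d(X).T).T+c["t"]
    return np.c_[c["fx"]*p[:,0]/p[:,2]+c["cx"],c["fy"]*p[:,1]/p[:,2]+c["cy"]]
def back(c,uv,z):
    d=np.array([(uv[0]-c["cx"])/c["fx"],(uv[1]-c["cy"])/c["fy"],1]);R=np.asarray(c["R"])
    o=-R.T@c["t"];d=R.T@d;return o+d*(z-o[2])/d[2]
def Tb(p,B):
    c,s=np.cos(p[2]),np.sin(p[2]);B=np.atleast_2d(B)
    return np.c_[p[0]+c*B[:,0]-s*B[:,1],p[1]+s*B[:,0]+c*B[:,1],B[:,2]]
def inv(p,X):
    c,s=np.cos(p[2]),np.sin(p[2]);d=np.array(X[:2])-p[:2]
    return np.array([c*d[0]+s*d[1],-s*d[0]+c*d[1]])
E
python3 - <<'E'
from h import *
T,S=ctrl.calibration("top"),ctrl.calibration("side")
A=lambda u,v:(180+u/2.15,80+v/2.15)
B=lambda u,v:(150+u/2.9,130+v/2.9)
tb=np.array([[110,110,13],[-110,110,13],[-110,-50,18]])/1e3
tu=np.array([A(217,160),A(181,382),A(348,409)]); su=np.array([B(213,280),B(480,348),B(543,230)])
def f(p,a=True,b=True):
    r=[]
    if a:r.append(proj(T,Tb(p,tb))-tu)
    if b:r.append(proj(S,Tb(p,tb))-su)
    return np.concatenate(r).ravel()
for a,b in((1,0),(0,1),(1,1)):
    r=least_squares(lambda p:f(p,a,b),[.55,0,-.15]);print(r.x.round(4),r.fun.round(1))
p=r.x
for uv in((282,248),(349,255),(339,342),(274,333)): print("blank",(inv(p,back(T,A(*uv),.030))*1e3).round(1))
for n,uv,z in(("jar",(308,65),.068),("offcut",(500,345),.06),("finial",(508,192),.06)): X=back(T,A(*uv),z);print(n,X.round(3),(inv(p,X)*1e3).round(0))
for l,uv,z in(("ear+",(284,193),.04),("ear-",(255,380),.04),("nose",(315,226),.02),("stopcorner",(379,183),.038)):print(l,(inv(p,back(T,A(*uv),z))*1e3).round(1))
E
```

```text
[ 0.5598 -0.1024 -0.1552] [-0.3 -1.4 -0.9  0.4  1.1  0.8]
[ 0.5571 -0.0994 -0.1608] [-1.3  0.3  0.  -0.3  1.3 -0.5]
[ 0.5588 -0.1018 -0.1567] [-0.5 -1.  -1.2  0.8  0.8  1.3 -1.6 -0.2 -0.3 -1.2  0.7 -1.2]
blank [29.1 34.4]
blank [ 32.3 -27.9]
blank [-49.1 -30. ]
blank [-50.4  29.8]
jar [ 0.756 -0.095  0.068] [193.  37.]
offcut [ 0.501 -0.26   0.06 ] [ -32. -165.]
finial [ 0.639 -0.273  0.06 ] [ 105. -157.]
ear+ [78.7 40.6]
ear- [-95.9  40.6]
nose [56.8  6.4]
stopcorner [102.3 -45. ]
```

```bash
cat >> h.py <<'E'
from scipy.spatial.transform import Rotation as Ro
P=np.array([.5588,-.1018,-.1567])
def plan(bx,by,z):
    o=ctrl.get_obs();R=Ro.from_rotvec(o["tool_rot"]).as_matrix()
    X=Tb(P,[[bx/1e3,by/1e3,z/1e3]])[0]
    d=R.T@(X-o["tool_pos"])*1e3
    yb=R.T@np.array([-np.sin(P[2]),np.cos(P[2]),0]); a=np.arctan2(-yb[0],yb[1]); a=(a+np.pi/2)%np.pi-np.pi/2
    print("t",round(o["t"],2),"board",(inv(P,o["tool_pos"])*1e3).round(1),"z",(o["tool_pos"][2]*1e3).round(1),"shift",d.round(1),"turn",a.round(4),"xb in tool",(R.T@np.array([np.cos(P[2]),np.sin(P[2]),0])).round(3),"F",o["contact_force"].round(1),"open",(o["opening"]*1e3).round(1),"q",o["q"].round(2))
E
python3 -c "
from h import *
plan(-70,37.5,150)"
```

```text
Traceback (most recent call last):
  File "h.py", line 23, in plan
    print("t",round(o["t"],2),"board",(inv(P,o["tool_pos"])*1e3).round(1),"z",(o["tool_pos"][2]*1e3).round(1),"shift",d.round(1),"turn",a.round(4),"xb in tool",(R.T@np.array([np.cos(P[2]),np.sin(P[2]),0])).round(3),"F",o["contact_force"].round(1),"open",(o["opening"]*1e3).round(1),"q",o["q"].round(2))
                                                                                                                                                                                                                                                              ^^^^^^^^^^^^^^^^^^^^^^^^
AttributeError: 'float' object has no attribute 'round'
```

```bash
sed -i 's/(o\["opening"\]\*1e3).round(1)/round(o["opening"]*1e3,1)/' h.py; python3 -c "
from h import *
plan(-70,37.5,150)"
```

```text
t 0.7 board [-481.8  632.4] z 231.3 shift [-489.8 -532.5   81.3] turn -0.1381 xb in tool [-0.99   0.138 -0.   ] F [ 0.2 -0.3 -0. ] open 85.2 q [ 1.16  0.05  1.61  0.    1.48 -0.12]
```

```bash
python3 -m creep '[[75,-490,-532,0,-0.138],[75,-490,-532,0,-0.138],[75,-490,-532,0,-0.138],[75,-490,-532,0,-0.138],[75,-490,-532,0,-0.138],[75,-490,-532,0,-0.138],[75,-490,-532,0,-0.138],[75,-490,-532,0,-0.138],[75,-490,-532,0,-0.138],[75,-490,-532,0,-0.138],[75,-490,-532,0,-0.138],[75,-490,-532,0,-0.138]]' 30; python3 -c "
from h import *
plan(-70,37.5,100)"
```

```text
t: 1.7
tool_pos: [0.3993, 0.1458, 0.2318]
tool_rot: [0.246, 3.13, 0.001]
contact_force: [1.2, 0.1, -0.5]
opening: 0.0604
t 1.7 board [-196.2  219.7] z 231.8 shift [-125.9 -182.3  131.9] turn 0.0 xb in tool [-1.    -0.     0.002] F [ 1.2  0.1 -0.5] open 60.4 q [ 0.17 -0.46  2.05  0.    1.55 -1.24]
```

```bash
python3 -m creep '[[75,-126,-182,60,0],[75,-126,-182,60,0],[75,-126,-182,60,0],[75,-126,-182,60,0],[75,-126,-182,60,0],[75,-126,-182,140,0],[75,-126,-182,140,0],[75,-126,-182,140,0],[75,-126,-182,140,0],[75,-126,-182,140,0],[75,-126,-182,140,0],[75,-126,-182,140,0]]'
python3 - <<'E'
from h import *
import cv2
plan(-70,37.5,60)
for n in("top","side","wrist"):
    cv2.imwrite(f"pics/{n}1.png",ctrl.get_image(n)[:,:,::-1])
s=cv2.imread("pics/side1.png");t=cv2.imread("pics/top1.png");w=cv2.imread("pics/wrist1.png")
a=cv2.resize(s[150:270,190:350],(800,600),interpolation=cv2.INTER_CUBIC)
cv2.imwrite("pics/c.png",a);cv2.imwrite("pics/d.png",w)
E
```

```text
t: 2.7
tool_pos: [0.4968, -0.0515, 0.0945]
tool_rot: [0.244, 3.127, -0.001]
contact_force: [-0.3, -0.2, 0.2]
opening: 0.0604
t 2.7 board [-69.1  40. ] z 94.5 shift [ 1.1 -2.5 34.5] turn 0.0011 xb in tool [-1.    -0.001  0.005] F [-0.3 -0.2  0.2] open 60.4 q [-0.25 -0.13  2.03  0.    1.24 -1.67]
```

View pics/c.png

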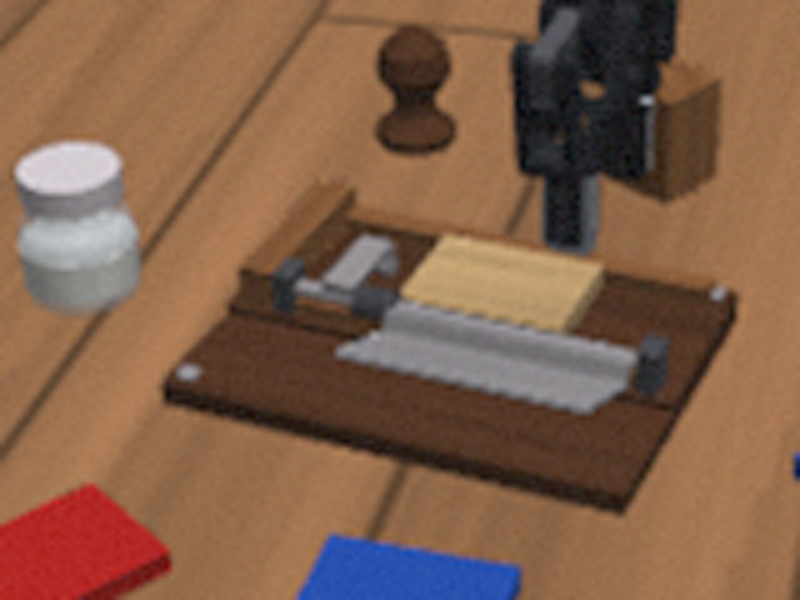

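View pics/d.png

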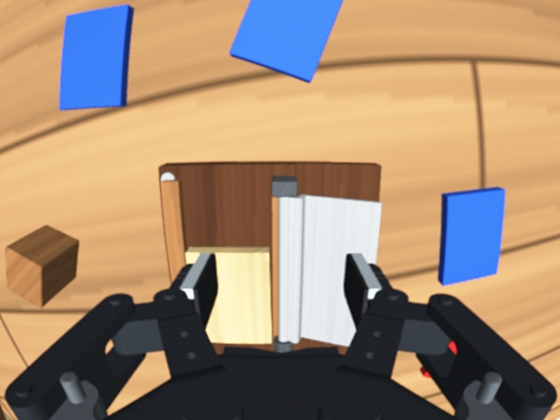

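The wrist view shows the board's near corners at (160,163) and (380,163), and the blank's near edge at row 247. The fingertips stand either side of the shaft. Next I'll check the board pose and tip height against this view.

```bash
cat >> h.py <<'E'
def wback(c,uv,z):
    dx,dy=uv[0]-c["cx"],uv[1]-c["cy"];r=np.hypot(dx,dy);th=r/c["fx"]
    d=np.array([np.sin(th)*dx/r,np.sin(th)*dy/r,np.cos(th)]);R=np.asarray(c["R"])
    o=-R.T@c["t"];d=R.T@d;return o+d*(z-o[2])/d[2]
E
python3 - <<'E'
from h import *
W=ctrl.calibration("wrist");S=ctrl.calibration("side")
for n,uv,z in(("c-110,-50",(160,163),18),("c-110,110",(381,163),13),("blankNL",(188,247),30),("blankNR",(270,247),30),("ear -97,40",(285,186),40),("stripouter y-45",(162,185),26),("paddle -90,~100",(380,201),45),("paddle hinge",(302,196),26)):
    print(n,(inv(P,wback(W,uv,z/1e3))*1e3).round(1))
o=ctrl.get_obs();R=Ro.from_rotvec(o["tool_rot"]).as_matrix()
for dz in(0,-.005,-.01,-.013):
    for dy in(-.037,.037): print(dz,dy,proj(S,o["tool_pos"]+R@np.array([0,dy,dz])).round(1))
E
```

```text
c-110,-50 [-111.2  -44.5]
c-110,110 [-110.3  112.1]
blankNL [-53.1 -24.4]
blankNR [-54.   33.5]
ear -97,40 [-98.4  43.4]
stripouter y-45 [-96.9 -41. ]
paddle -90,~100 [-90.4 102.8]
paddle hinge [-88.8  54.9]
0 -0.037 [[315.  187.3]]
0 0.037 [[303.  203.9]]
-0.005 -0.037 [[315.1 185.3]]
-0.005 0.037 [[303.  201.8]]
-0.01 -0.037 [[315.1 183.2]]
-0.01 0.037 [[303.1 199.7]]
-0.013 -0.037 [[315.2 182. ]]
-0.013 0.037 [[303.1 198.4]]
```

```bash
sed -i 's/^P=.*/P=np.array([.5592,-.0993,-.157])/' h.py; python3 -c "
from h import *
plan(-72,37.5,42)"; python3 -m creep '[[75,2,0,26,0],[75,2,0,52,0],[75,2,0,52,0],[75,2,0,52,0]]'; python3 -c "
from h import *
plan(-72,37.5,22)"
```

```text
t 2.85 board [-69.9  37.3] z 93.2 shift [ 2.2  0.2 51.2] turn 0.0011 xb in tool [-1.    -0.001  0.003] F [-0.6  0.1 -0.5] open 60.7 q [-0.25 -0.13  2.03  0.    1.24 -1.67]
t: 3.18
tool_pos: [0.4918, -0.051, 0.0386]
tool_rot: [-0.245, -3.129, -0.001]
contact_force: [0.2, -0.6, 0.8]
opening: 0.0603
t 3.18 board [-74.2  37.2] z 38.6 shift [-2.2  0.3 16.6] turn 0.0006 xb in tool [-1.    -0.001 -0.003] F [ 0.2 -0.6  0.8] open 60.3 q [-0.25 -0.05  2.06 -0.    1.13 -1.67]
```

```bash
for i in 1 2 3; do python3 -m creep '[[75,0,0,2,0],[75,0,0,4,0],[75,0,0,4,0]]' | egrep "pos|force"; done
```

```text
tool_pos: [0.4939, -0.0517, 0.0366]
contact_force: [0.5, -0.7, 1.3]
tool_pos: [0.4928, -0.0515, 0.0312]
contact_force: [0.6, 0.1, -0.1]
tool_pos: [0.4932, -0.0513, 0.0275]
contact_force: [-0.5, 0.7, 3.8]
```

```bash
for i in 1 2; do python3 -m creep '[[75,0,0,2,0],[75,0,0,4,0],[75,0,0,4,0]]' | egrep "pos|force"; done;  python3 -m creep '[[75,0,0,1,0],[75,0,0,2,0],[75,0,0,2,0],[75,0,0,2,0]]' | egrep "pos|force|open"
python3 - <<'E'
from h import *
import cv2
plan(-72,37.5,14)
s=ctrl.get_image("side")[:,:,::-1];w=ctrl.get_image("wrist")[:,:,::-1]
cv2.imwrite("pics/e.png",np.hstack([cv2.resize(s[170:260,215:345],(520,360),interpolation=cv2.INTER_CUBIC),cv2.resize(w[100:380,170:390],(280,360))]))
E
```

```text
tool_pos: [0.4934, -0.0513, 0.0234]
contact_force: [-0.3, 1.7, 4.8]
tool_pos: [0.4934, -0.0516, 0.0196]
contact_force: [-0.2, 2.2, 6.3]
tool_pos: [0.4933, -0.0518, 0.018]
contact_force: [-1.7, -0.8, 6.6]
opening: 0.0602
t 4.77 board [-72.5  36.6] z 18.0 shift [-0.5  0.9  4. ] turn 0.0004 xb in tool [-1.    -0.     0.001] F [-1.7 -0.8  6.6] open 60.2 q [-0.25 -0.01  2.07 -0.    1.09 -1.67]
```

View pics/e.png

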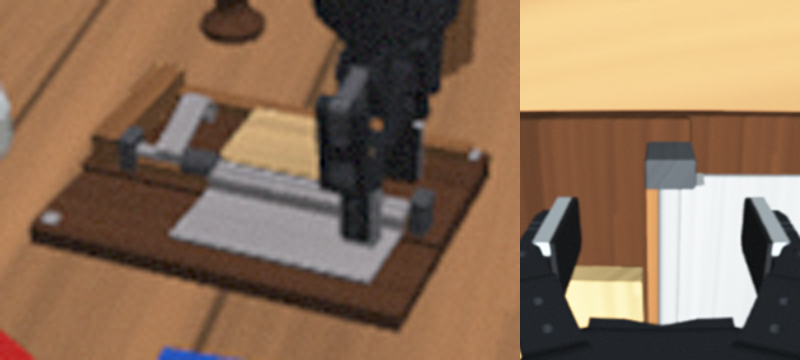

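```bash
for i in 1 2 3 4; do python3 -m creep '[[75,0,0,1,0],[75,0,0,1,0],[75,0,0,1,0]]' | egrep "pos|force"; done
```

```text
tool_pos: [0.4933, -0.052, 0.0171]
contact_force: [-3.0, -0.4, 8.4]
tool_pos: [0.4933, -0.0521, 0.0163]
contact_force: [-3.4, -0.9, 9.0]
tool_pos: [0.4933, -0.0523, 0.0155]
contact_force: [-4.4, -1.4, 10.0]
tool_pos: [0.4934, -0.0523, 0.0153]
contact_force: [-6.3, -0.6, 16.4]
```

Run:
```python
from h import *
import cv2
plan(-72,37.5,14)
s=ctrl.get_image("side")[:,:,::-1];w=ctrl.get_image("wrist")[:,:,::-1];t=ctrl.get_image("top")[:,:,::-1]
print(ctrl.get_obs()["wrist_torque"])
cv2.imwrite("pics/f.png",np.hstack([cv2.resize(s[185:250,255:325],(400,371),interpolation=cv2.INTER_CUBIC),cv2.resize(w[180:380,180:380],(400,371),interpolation=cv2.INTER_CUBIC)]))
cv2.imwrite("pics/top2.png",t)
```

```text
t 5.87 board [-72.4  36.1] z 15.3 shift [-0.4  1.4  1.3] turn 0.0011 xb in tool [-1.    -0.001 -0.   ] F [-6.3 -0.6 16.4] open 60.4 q [-0.25 -0.01  2.07 -0.    1.08 -1.67]
[0.30888138 1.11533186 0.24379803]
```

View pics/f.png

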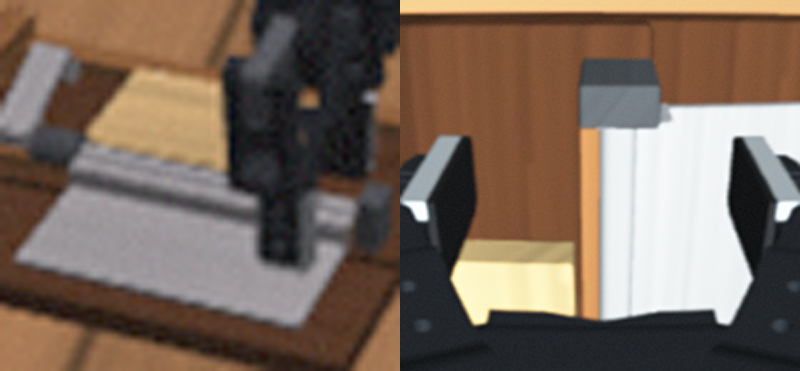

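Run:
```python
from h import *
W=ctrl.calibration("wrist")
g=lambda u,v:(180+(u-400)/2,180+v*200/371)
for n,uv,z in(("blank top edge",g(515,262),30),("blank low edge",g(515,240),18),("blank R",g(573,265),30),("ear-97..40",g(620,60),40),("ear low",g(620,126),40),("paddle end",g(750,104),22),("slope end",g(750,104),26)): print(n,(inv(P,wback(W,uv,z/1e3))*1e3).round(1))
def wp(X):
    p=np.asarray(W["R"])@X+W["t"];th=np.arctan2(np.hypot(*p[:2]),p[2]);u=p[:2]/np.hypot(*p[:2])*th*W["fx"];return np.array([W["cx"]+u[0],W["cy"]+u[1]])
o=ctrl.get_obs();R=Ro.from_rotvec(o["tool_rot"]).as_matrix()
for dx in(-11,11):
  for dy in(-30,-44.5):
    for dz in(-9,-30):
      q=wp(o["tool_pos"]+R@np.array([dx,dy,dz])/1e3);print((dx,dy,dz),q.round(0),"crop",(400+2*(q[0]-180)).round(),((q[1]-180)*371/200).round())
```

```text
blank top edge [-49.4  16.5]
blank low edge [-48.5  15. ]
blank R [-48.9  30.3]
ear-97..40 [-106.4   40.5]
ear low [-91.9  40.6]
paddle end [-90.1  70.7]
slope end [-91.6  69.7]
(-11, -30, -9) [216. 294.] crop 472.0 211.0
(-11, -30, -30) [208. 318.] crop 455.0 256.0
(-11, -44.5, -9) [187. 292.] crop 415.0 208.0
(-11, -44.5, -30) [175. 316.] crop 391.0 252.0
(11, -30, -9) [213. 252.] crop 465.0 133.0
(11, -30, -30) [202. 272.] crop 445.0 171.0
(11, -44.5, -9) [182. 251.] crop 404.0 132.0
(11, -44.5, -30) [168. 271.] crop 376.0 168.0
```

The blank is flat and its near end is at x ≈ -49 to -53. The paddle is level, and the last force jump says it is at its stop. I'll ease up about 2 mm and then push.

```bash
python3 -m creep '[[75,0,0,-2,0],[75,0,0,-2,0],[75,0,0,-2,0],[75,0,0,-2,0]]' | egrep "pos|force"
python3 -m creep '[[75,-3,0,0,0],[75,-6,0,0,0],[75,-9,0,0,0],[75,-12,0,0,0],[75,-15,0,0,0],[75,-18,0,0,0],[75,-21,0,0,0],[75,-24,0,0,0],[75,-24,0,0,0]]' | egrep "pos|force"
python3 -c "
from h import *
plan(-6,37.5,16)"
```

```text
tool_pos: [0.4933, -0.0521, 0.0164]
contact_force: [-4.1, -1.4, 9.5]
tool_pos: [0.5157, -0.0551, 0.0155]
contact_force: [-4.9, 1.7, 8.5]
t 7.1 board [-49.8  36.9] z 15.5 shift [-43.8   0.6  -0.6] turn 0.0009 xb in tool [-1.    -0.001 -0.004] F [-4.9  1.7  8.5] open 60.3 q [-0.25  0.05  2.01 -0.    1.09 -1.66]
```

```bash
python3 -m creep '[[75,-3,0,-0.5,0],[75,-6,0,-0.5,0],[75,-9,0,-0.5,0],[75,-12,0,-0.5,0],[75,-15,0,-0.5,0],[75,-18,0,-0.5,0],[75,-21,0,-0.5,0],[75,-24,0,-0.5,0],[75,-24,0,-0.5,0]]' | egrep "pos|force"
python3 - <<'E'
from h import *
import cv2
plan(-6,37.5,16)
s=ctrl.get_image("side")[:,:,::-1];w=ctrl.get_image("wrist")[:,:,::-1]
cv2.imwrite("pics/g.png",np.hstack([cv2.resize(s[175:245,225:315],(440,342),interpolation=cv2.INTER_CUBIC),cv2.resize(w[180:380,180:380],(342,342),interpolation=cv2.INTER_CUBIC)]))
E
```

```text
tool_pos: [0.5395, -0.0588, 0.0159]
contact_force: [-4.9, 0.3, 8.6]
t 7.85 board [-25.8  36.9] z 15.9 shift [-19.8   0.6  -0.1] turn 0.0008 xb in tool [-1.    -0.001 -0.003] F [-4.9  0.3  8.6] open 60.4 q [-0.25  0.1   1.95 -0.    1.09 -1.66]
```

View pics/g.png

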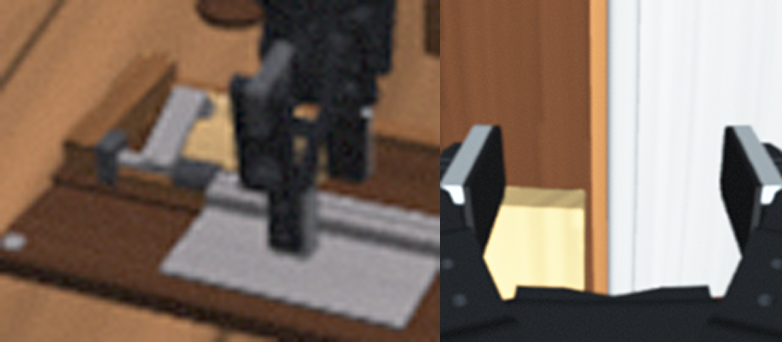

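The blank has slid straight under the raised nose, with the paddle still level. Now the final approach in small steps, watching force.

```bash
python3 -m creep '[[75,-3,0,0,0],[75,-6,0,0,0],[75,-9,0,0,0],[75,-12,0,0,0],[75,-15,0,0,0],[75,-15,0,0,0]]' | egrep "pos|force"
for i in 1 2 3 4 ; do python3 -m creep '[[75,-1,0,0,0],[75,-1.5,0,0,0],[75,-1.5,0,0,0]]' | egrep "pos|force"; done
python3 -c "
from h import *
plan(-6,37.5,16)"
```

```text
tool_pos: [0.5543, -0.0611, 0.016]
contact_force: [-5.7, 1.6, 9.1]
tool_pos: [0.5552, -0.0613, 0.0158]
contact_force: [-6.0, 1.3, 9.7]
tool_pos: [0.5567, -0.0615, 0.0158]
contact_force: [-6.9, 1.2, 9.4]
tool_pos: [0.5581, -0.0618, 0.0158]
contact_force: [-6.5, 0.9, 9.6]
tool_pos: [0.5591, -0.062, 0.0157]
contact_force: [-7.5, 1.1, 10.3]
t 9.45 board [-6.  36.9] z 15.7 shift [ 0.   0.6 -0.3] turn 0.0008 xb in tool [-1.    -0.001 -0.006] F [-7.5  1.1 10.3] open 60.3 q [-0.24  0.14  1.9  -0.    1.1  -1.66]
```

```bash
for i in 1 2 3 4 ; do python3 -m creep '[[75,-1,0,0,0],[75,-1,0,0,0],[75,-1,0,0,0]]' | egrep "pos|force"; done
```

```text
tool_pos: [0.5592, -0.062, 0.0155]
contact_force: [-11.4, 0.6, 12.4]
tool_pos: [0.5592, -0.062, 0.0155]
contact_force: [-15.3, 2.3, 16.1]
tool_pos: [0.5592, -0.062, 0.0155]
contact_force: [-18.9, 2.0, 18.9]
tool_pos: [0.5593, -0.062, 0.0155]
contact_force: [-21.5, 2.5, 22.1]
```

The push stopped dead at board x -6, as predicted for home. I'll back off horizontally with the paddle still down, then check.

```bash
python3 -m creep '[[75,2,0,0,0],[75,4,0,0,0],[75,6,0,0,0],[75,8,0,0,0],[75,10,0,0,0],[75,12,0,0,0],[75,12,0,0,0]]' | egrep "pos|force"
python3 - <<'E'
from h import *
import cv2
plan(-6,37.5,16)
s=ctrl.get_image("side")[:,:,::-1];w=ctrl.get_image("wrist")[:,:,::-1]
cv2.imwrite("pics/h.png",np.hstack([cv2.resize(s[175:245,225:315],(440,342),interpolation=cv2.INTER_CUBIC),cv2.resize(w[180:380,180:380],(342,342),interpolation=cv2.INTER_CUBIC)]))
E
```

```text
tool_pos: [0.5565, -0.0617, 0.0183]
contact_force: [3.2, -0.0, 6.0]
t 11.03 board [-8.6 36.7] z 18.3 shift [-2.6  0.8  2.3] turn -0.0006 xb in tool [-1.     0.001  0.008] F [ 3.2 -0.   6. ] open 60.3 q [-0.24  0.13  1.92  0.    1.09 -1.66]
```

View pics/h.png

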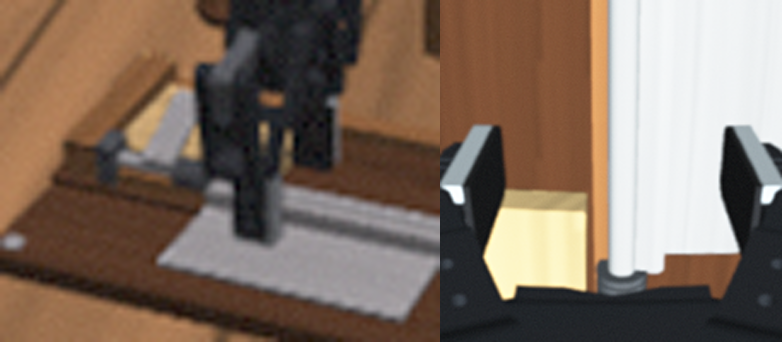

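Run:
```python
from h import *
W=ctrl.calibration("wrist")
g=lambda u,v:(180+(u-440)/1.71,180+v/1.71)
for n,uv,z in(("top edge",g(545,210),30),("low edge",g(545,192),18),("topR",g(585,210),30)): print(n,(inv(P,wback(W,uv,z/1e3))*1e3).round(1))
plan(-6,37,16)
```

```text
top edge [ 5.5 19.1]
low edge [ 6.7 17.7]
topR [ 5.3 30.2]
t 11.13 board [-8.6 36.7] z 18.3 shift [-2.5  0.3  2.3] turn -0.0005 xb in tool [-1.     0.     0.008] F [3.9 0.3 7.4] open 60.2 q [-0.24  0.13  1.92  0.    1.09 -1.66]
```

The blank's near end is at x ≈ +5.5, so it is home (+5 expected), and the finger is 3 mm clear of it. Now I'll let the clip up.

```bash
python3 -m creep '[[75,2,0,-2,0],[75,4,0,-4,0],[75,4,0,-6,0],[75,4,0,-8,0],[75,4,0,-10,0],[75,4,0,-12,0],[75,4,0,-14,0],[75,4,0,-16,0],[75,4,0,-20,0],[75,4,0,-30,0],[75,4,0,-50,0],[75,4,0,-80,0]]' | egrep "pos|force"
python3 -m creep '[[75,0,0,-40,0],[75,30,0,-80,0],[75,60,0,-110,0],[75,100,0,-110,0],[75,140,0,-110,0],[75,140,0,-110,0],[75,140,0,-110,0],[75,140,0,-110,0]]' | egrep "pos|force"
python3 - <<'E'
from h import *
import cv2
plan(-6,37.5,16)
t=ctrl.get_image("top")[:,:,::-1];s=ctrl.get_image("side")[:,:,::-1]
cv2.imwrite("pics/i.png",np.hstack([cv2.resize(s[145:265,185:345],(400,400),interpolation=cv2.INTER_CUBIC),cv2.resize(t[90:290,240:440],(400,400),interpolation=cv2.INTER_CUBIC)]))
E
```

```text
tool_pos: [0.547, -0.0598, 0.0943]
contact_force: [0.7, 0.0, -0.5]
tool_pos: [0.4113, -0.0386, 0.2068]
contact_force: [0.5, 0.6, -0.1]
t 12.8 board [-155.5   36.8] z 206.8 shift [-149.     0.7  191.2] turn 0.0001 xb in tool [-1.    -0.     0.003] F [ 0.5  0.6 -0.1] open 60.0 q [-0.27 -0.48  2.11  0.    1.51 -1.69]
```

View pics/i.png

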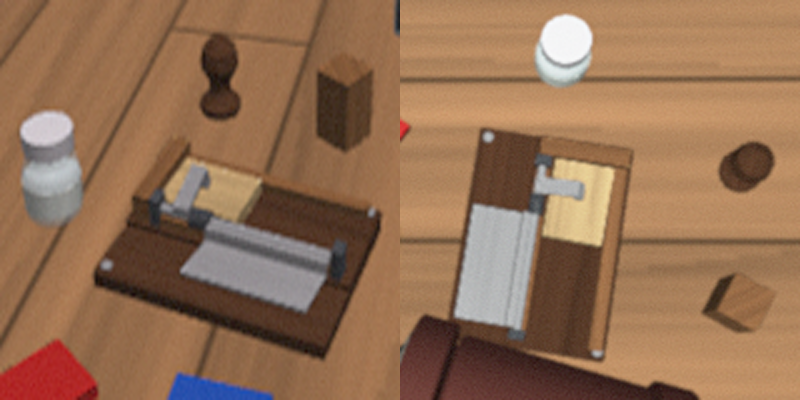

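The blank is against the stop and straight, with the nose resting on it. The jar, offcut and finial are where they were, and the arm is clear with about zero force. Handing in.

```bash
python3 -c "
from station import ctrl
print(ctrl.finish_job(),ctrl.get_obs()['t'])"
```

```text
the job is handed in; nothing more can be done
the job is handed in; nothing more can be done
```

The blank is loaded against the end stop with the clip's nose resting on it, and I've handed the job in. `finish_job` gave no verdict. I pressed the paddle down with one fingertip and slid the blank along the channel with the other until it stopped dead. Then I backed off, let the clip up and moved clear, at about 13 s of the 53 s allowed.

**Last checks:**
- **Blank:** its near end measured at board x about +5.5 mm (+5 is home). It looked straight and flat in the last picture.
- **Bystanders:** the jar, offcut and finial look unmoved and upright in the last picture.
- **Robot:** about zero contact force, arm well clear of the board.

**Not confirmed or off:**
- **Clip angle:** I never read it directly. I judged it from the pictures, fingertip height and force.
- **Paddle stop:** it probably touched its stop briefly, at about 16 N when pressing and about 22 N during the final push.
- **Backing off:** the fingers moved back only about 3 mm of the 12 mm commanded and rose nearly 3 mm. The blank was already home by then.
- **Board position:** the wrist camera put the board about 3 mm further along its y than my first fit, so I moved my estimate 2.5 mm.

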